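# Open the sole press and slide the next sole in

### The arm

A 6-joint arm with a two-finger parallel gripper is mounted at the origin on the work surface. World frame = base frame: x ahead of the robot, y to its left, z up, the work surface at z = 0. Lengths are in m, angles in rad, forces in N, time in s.
With the tool pointing down it reaches from about 0.425 to 0.95 m from the base axis. Payload 3.5 kg.
Tool frame: the origin (TCP) lies midway between the tips of the shut fingers; the grasp point (between the pads) lies 19 mm behind it; z points along the fingers, y is the line along which they close (so a half turn about z gives the same grasp; the last joint's range is limited). The gripper opens to 85 mm and grips with 20 to 120 N. Pads are 22 mm wide; open, the fingers measure 114 mm over their backs; the gripper's body (76 mm by 85 mm) begins 54 mm behind the grasp point. The pads swing forward as they close: fully open they stand 13 mm farther back than shut.
Start: joints at [1.049, 0.286, 1.577, -0, 1.279, -0.15], TCP at [0.245, 0.629, 0.208] pointing down, gripper open.
Joint ranges: [-2.77, 2.77], [-0.9, 2.22], [0.21, 2.48], [-1.53, 4.67], [0.24, 2.81], [-2.84, 2.84]. Speed limits (rad/s): [2.79, 2.79, 3.14, 3.14, 3.14, 3.14].

### API

Orientations are given as a unit quaternion [x, y, z, w].
In Python, from plant import ctrl, cams, order gives the robot as it stands.
- The arm moves only by the tool move_arm, never from a script. Its argument "plan" is one flat list of numbers, 7 for each row, row after row: the shift along the world's x, y, z in mm, then the turn, a rotation vector about the world's x, y, z in degrees, then the finger opening in mm, from 0 to 85.4. A call has 1 to 12 rows; each row shifts and turns the commanded pose from where the row before left it; what a row does not reach is not made up. A row lasts 1/10 s, in which the tool goes at most 50 mm and 8.59 degrees, less where a joint would pass 70% of its speed; a pose out of reach is approached as far as the arm can. A call is refused whole if a number of a shift passes 50 or a number of a turn 8.59, either way. A call with a gripper value outside its range is refused whole. The fingers move at their own pace and stop on an object; "newtons" is the grip in N (left out, the last holds). Time passes only in rows, so rows that do not move let the fingers close. It gives the time, the measured TCP pose, the force, the opening and the grip force at its end, in the units of the state.
- ctrl.get_state(): the state, without advancing time (a new reading comes with each control period).
- cams.read_camera(name): name is "scene" or "top"; returns a dict with "color" (480x640x3 uint8, red, green, blue), "fov_y" (degrees; the focal length in pixels is half the picture's height over the tangent of half this angle, whatever the lens; pixels are square), "cx", "cy" (the principal point, pixels), "origin" and "orientation" of the camera in the world. Camera axes: x right, y up, looking along -z (the intrinsics and any distortion apply to the point x, -y, -z); pixel columns grow to the right and rows downward; lengths in m; the calibration is good to about 2 mm. A picture is of the moment at which its call begins. There is no depth.
- order.sign_off(): hands the job in; it is judged then, once.
The state is a dict: "time": time; "qpos": joint angles; "dq": joint speeds; "joint_efforts": joint torques, N m; "eef_pos": TCP position; "tcp_rot": TCP orientation; "contact_force": force on the tool from outside, world axes, zero at the start; "wrist_torque": the same for the moment, N m; "opening": opening from 0.0 (shut) to 1.0 (fully open); "finger_force": force on a finger pad.
Only numpy, scipy, OpenCV 4.12 (cv2) and the standard library are available. Lean on these libraries where they do the work, as an engineer would, in place of code of your own. Each camera call takes 0.05 s, during which the arm holds its last target. There are 200 camera calls.

### The job

On the shoemaker's sole press, push the lowered red-roller arm up with the fingertips, past its balance point, so that it stays raised against its rear stop by itself. Then push the wooden cradle with the black sole gently towards the robot's right until it is fully home under the raised roller. Only push: do not grip or force the arm, do not fling it over, do not move the cradle before the arm is up, and leave the other things where they are.

Things in the scene. Friction and masses are not known exactly. Their poses are not given: they have to be found in the camera images.
- stand: Sole press fixed to the bench: green base plate 15 mm thick, from -170 to +170 mm in its own x and -170 to +250 mm in y. Origin on the bench surface. Its +x points away from the robot (turned up to 0.25 rad), +y left, z up. Two green posts 105 mm tall at x = 120, y = +-84 mm carry the arm's hinge; behind them is a low rubber stop under the counterweight.
- press_arm (a joint): Angle of the counterweighted press arm, rad: 0 = lowered, the arm pointing to the stand's -x (to the robot) and 0.45 rad above level; grows as the roller end rises and swings back over the hinge; 0.95 = fully raised on its rear stop, 1.40 rad above level. Balances somewhere at 0.33 to 0.52: below, it falls back to 0; beyond 0.6 it falls by itself, slowly, to the stop and stays. About 1 to 2 N along the roller's arc lift it.
- hinge (a point): Point on the hinge axis of the press arm, midway between the posts, 85 mm above the bench; the axis is the stand's y.
- roller (a point): Centre of the red roller at the arm's free end, 160 mm from the hinge axis, 155 mm above the bench when lowered. 90 mm diameter, 120 mm long, axis along the stand's y; spins freely; too thick to grasp. Arm side plates 30 mm high flank its ends (140 mm over all). Lowered, 95 mm are free between it and the base plate, open towards the robot.
- counterweight (a point): Centre of the arm's steel counterweight, 40 mm diameter, 50 mm long (stand y), on a stalk; 69 mm behind and 39 mm above the hinge when lowered; swings backwards and down as the arm rises.
- cradle (a joint): Travel in m of the wooden cradle, which slides along the stand's -y (to the right, under the roller): 0 = fully out at the left, 0.18 = fully home under the roller against its stop. It stays where it is left; about 2 N of friction, more when moved fast.
- cradle_face (a point): Centre of the cradle's outer (left, stand +y) side face, marked by a yellow strip; this is where to push. 65 mm above the bench. The cradle is a wooden block 250 mm long (stand x), 110 mm wide (stand y), from 18 to 95 mm above the bench, with a black rubber shoe sole fixed on its top up to 115 mm above the bench.
- glue_jar: amber glue jar with white cap, 52 mm diameter, 90 mm tall, standing on the right part of the press base; origin under its centre; leave alone
- thread_spool: blue thread spool, 40 mm diameter, 55 mm tall, standing on the front right of the press base; origin under its centre; leave alone
- bowl: red plastic bowl, 170 mm across, 75 mm tall, on the bench to the right; origin under its centre; leave alone
- tack_tin: bare metal tin, 70 mm diameter, 60 mm tall, on the bench to the right; origin under its centre; leave alone
- shoe_last: wooden shoe last, about 215 x 70 x 92 mm, on the bench to the left; origin under its middle; leave alone
- hammer: hammer with wooden handle, about 260 mm long, lying on the bench to the left; origin near the middle of its length; leave alone

How it is judged:
On the way, in this order (a step that is already met when the one before it is completed fails the run):
1. the press arm is up against its rear stop and stays there untouched (value of joint press_arm above 0.87 rad and contact force between the fingers and press_arm below 0.2 N), for 0.3 s.
2. the cradle is fully home under the raised roller (value of joint cradle above 0.17 m and value of joint press_arm above 0.87 rad), for 0.2 s.
At the end, for the whole second after the job is handed in: The press arm rests raised (joint above 0.87 of 0.95 rad), the cradle is home (joint above 0.17 of 0.18 m), both at rest, and every bystander is within 30 mm of where it started (all of step 2 and velocity of joint press_arm between -0.05 and 0.05 rad/s and velocity of joint cradle between -0.02 and 0.02 m/s and distance of each of glue_jar, thread_spool, bowl, tack_tin, shoe_last, hammer from where it was at the start of the episode below 0.03 m); the robot touches nothing.
It fails at once if the cradle was moved while the press arm was not yet raised (distance of cradle_face from where it was at the start of the episode above 0.012 m and value of joint press_arm below 0.6 rad).
It fails at once if the press arm was flung over (faster than 3.5 rad/s) (velocity of joint press_arm above 3.5 rad/s).
It fails at once if the cradle was shoved hard (faster than 0.5 m/s) (velocity of joint cradle above 0.5 m/s).
It fails at once if the press arm was squeezed or forced (over 30 N from the fingers) (contact force between the fingers and press_arm above 30 N).
It fails at once if one of the other things was moved or lifted (over 30 mm) (distance of any of glue_jar, thread_spool, bowl, tack_tin, shoe_last, hammer from where it was at the start of the episode above 0.03 m).
It also fails if it takes over 58 s, if anything falls off the work surface, if the arm or the gripper's body presses on something with over 40 N, if the wrist force passes 120 N, or if a joint passes its speed limit or range.

## Working session

There is one attempt and no reset: what is moved stays moved. The work goes in short steps, Python scripts to look and compute and a tool call to move; the robot and the scene stay as the last step left them, time stands still between calls to the robot, and variables do not carry over. Pictures are saved under pics/ and viewed, at most 10 in all, crops included, and the job is handed in when it is done.

Besides the shell and the picture viewer there is one more tool, called as name(argument=value, ...) on one line, values as JSON. move_arm: Moves the arm, as the interface text tells. Its arguments: {"type":"object","properties":{"plan":{"type":"array","items":{"type":"number"}},"newtons":{"type":"number"}},"required":["plan"]}

```bash
mkdir -p pics; ls
python3 - <<'E'
from plant import ctrl,cams,order
import cv2
for n in("scene","top"):
    c=cams.read_camera(n); cv2.imwrite(f"pics/{n}0.png",c["color"][:,:,::-1])
    print(n,{k:v for k,v in c.items() if k!="color"})
print(ctrl.get_state())
E
```

```text
pics
scene {'fov_y': 52.502508921733835, 'cx': 314.80138096223885, 'cy': 250.06632104302753, 'origin': array([1.27814962, 0.31931545, 1.40870472]), 'orientation': array([0.14822344, 0.21506076, 0.81029681, 0.52459295])}
top {'fov_y': 48.46309877323844, 'cx': 322.8035529043555, 'cy': 247.97884473560865, 'origin': array([0.48932218, 0.01441163, 1.4505781 ]), 'orientation': array([ 0.03249422, -0.02418297, -0.69984064,  0.71314962])}
{'time': 0.1, 'qpos': array([ 1.04898929e+00,  2.87134645e-01,  1.57806414e+00, -3.06486363e-05,
        1.27861660e+00, -1.50014116e-01]), 'dq': array([ 0.00065596, -0.00264569, -0.00417326,  0.00132496,  0.00164743,
        0.00074523]), 'joint_efforts': array([ 1.37152874e-03, -4.07298303e+01, -2.93698704e+01, -1.49277221e-04,
        3.37111567e-03, -5.45309547e-06]), 'eef_pos': array([0.24487176, 0.62830324, 0.20632902]), 'tcp_rot': array([ 1.84823156e-01,  9.82771167e-01, -1.05408831e-03, -3.52488523e-04]), 'contact_force': array([-0.43070012, -0.10510172,  0.37751428]), 'wrist_torque': array([0.01216678, 0.01728246, 0.02237381]), 'finger_force': 0.0, 'opening': 0.9988235787400151}
```

View pics/scene0.png

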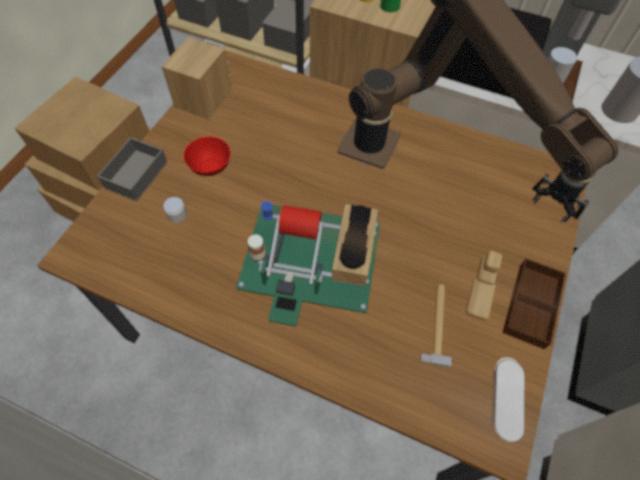

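View pics/top0.png

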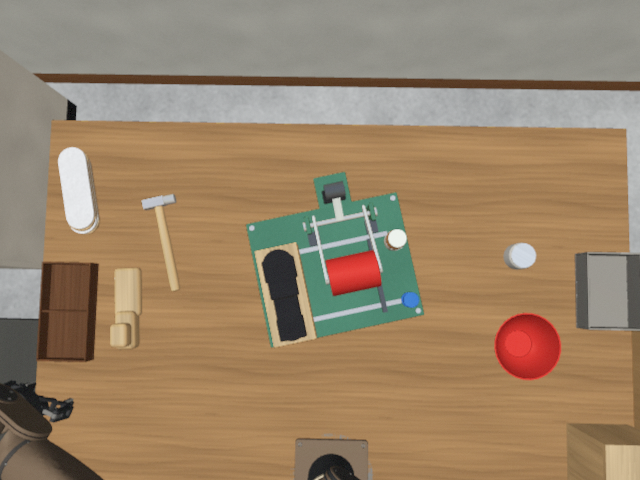

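The top view shows the base plate corners near (247,226), (396,194), (423,314) and (272,347). The roller is at (354,272), and the cradle with its sole is at (285,295), out to the left.

```bash
cat > h.py <<'E'
import numpy as np
from scipy.spatial.transform import Rotation as R
def f(c): return 240/np.tan(np.radians(c["fov_y"])/2)
def ray(c,u,v,z):
    d=R.from_quat(c["orientation"]).apply([(u-c["cx"])/f(c),-(v-c["cy"])/f(c),-1]); o=c["origin"]
    return o+d*(z-o[2])/d[2]
def proj(c,p):
    q=R.from_quat(c["orientation"]).inv().apply(np.asarray(p)-c["origin"])
    return np.stack([c["cx"]-f(c)*q[...,0]/q[...,2], c["cy"]+f(c)*q[...,1]/q[...,2]],-1)
def st(P,x,y,z):
    a=P[2]; return np.array([P[0]+np.cos(a)*x-np.sin(a)*y,P[1]+np.sin(a)*x+np.cos(a)*y,z+0*a])
E
python3 - <<'E'
from plant import cams
from h import *
import cv2
from scipy.optimize import least_squares
C={n:cams.read_camera(n) for n in("top","scene")}
t=C["top"]
pts=[(247,226),(396,194),(423,314),(272,347)]; loc=[(.17,.25),(.17,-.17),(-.17,-.17),(-.17,.25)]
w=[ray(t,*p,.015) for p in pts]; print(np.round(w,3))
r=least_squares(lambda P:np.concatenate([st(P,*l,.015)[:2]-a[:2] for l,a in zip(loc,w)]),[.6,0,0])
P=r.x;print("pose",P,"res",r.fun*1000)
np.save("P.npy",P)
hn=dict(hinge=(.12,0,.085),roller=(.12-.16*np.cos(.45),0,.155),cw=(.189,0,.124))
for n in C:
    for k,v in hn.items(): print(n,k,st(P,*v).round(3),proj(C[n],st(P,*v)).round(1))
    im=cv2.resize(C[n]["color"][:,:,::-1],None,fx=3,fy=3,interpolation=cv2.INTER_CUBIC)
    for l in list(loc): 
        q=proj(C[n],st(P,*l,.015)); cv2.drawMarker(im,tuple(int(i) for i in q*3),(255,0,255),0,12,1)
    for v in hn.values(): cv2.drawMarker(im,tuple(int(i) for i in proj(C[n],st(P,*v))*3),(255,255,0),0,12,1)
    u=proj(C[n],st(P,0,.04,.05))*3; x,y=int(u[0])-300,int(u[1])-300
    cv2.imwrite(f"pics/{n}1.png",im[max(y,0):y+600,x:x+600])
# sole black blob in top / cradle wood left edge points at z=.095
for p in [(257,251),(273,347),(300,243),(315,340)]: 
    q=ray(t,*p,.095)[:2]-P[:2]; a=P[2]; print("cradle corner, stand frame",(np.array([[np.cos(a),np.sin(a)],[-np.sin(a),np.cos(a)]])@q).round(3))
E
```

```text
[[ 0.661  0.239  0.015]
 [ 0.755 -0.164  0.015]
 [ 0.433 -0.238  0.015]
 [ 0.337  0.163  0.015]]
pose [ 0.55568545 -0.03898466  0.23134176] res [ 3.27282812  4.0354334   4.74533576 -1.72326215 -3.49256155 -5.05016789
 -4.52560233  2.73799665]
top hinge [ 0.672 -0.011  0.085] [340.  219.8]
top roller [ 0.532 -0.045  0.155] [353.3 273.6]
top cw [0.74  0.004 0.124] [334.5 191.2]
scene hinge [ 0.672 -0.011  0.085] [290.  273.9]
scene roller [ 0.532 -0.045  0.155] [299.2 222.6]
scene cw [0.74  0.004 0.124] [284.6 288.3]
cradle corner, stand frame [0.085 0.225]
cradle corner, stand frame [-0.16   0.234]
cradle corner, stand frame [0.082 0.113]
cradle corner, stand frame [-0.166  0.127]
```

View pics/top1.png

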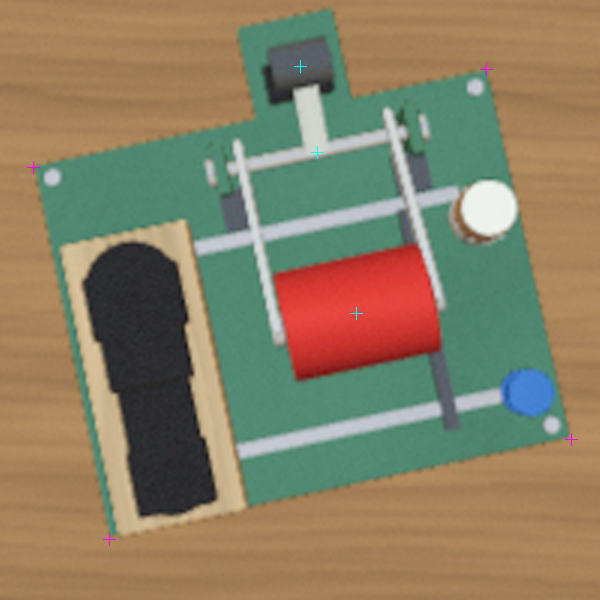

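View pics/scene1.png

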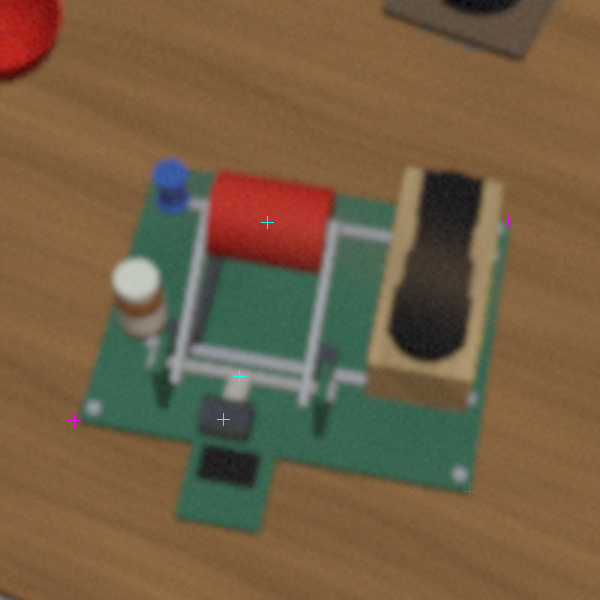

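The stand fits at (0.556, -0.039), yaw 0.231, to within about 5 mm. The projected hinge, roller and counterweight land on their images in both views. I'll bring the shut fingers to the front of the roller.

move_arm(plan=[16,-48,5,0,0,2.9,0,16,-48,5,0,0,2.9,0,16,-48,5,0,0,2.9,0,16,-48,5,0,0,2.9,0,16,-48,5,0,0,2.9,0,16,-48,5,0,0,2.9,0,16,-48,5,0,0,2.9,0,16,-48,5,0,0,2.9,0,16,-48,5,0,0,2.9,0,16,-48,5,0,0,2.9,0,16,-48,5,0,0,2.9,0,16,-48,5,0,0,2.9,0], newtons=20)

```text
time: 1.4
eef_pos: [0.4341, 0.0605, 0.267]
tcp_rot: [-0.119, 0.993, -0.0, 0.0]
contact_force: [0.9, 0.5, -0.1]
opening: 0.001
finger_force: 0.0
```

move_arm(plan=[3,-20,0,1.15,-4.87,0,0,3,-20,0,1.15,-4.87,0,0,3,-20,0,1.15,-4.87,0,0,3,-20,0,1.15,-4.87,0,0,3,-20,0,1.15,-4.87,0,0,3,-20,0,1.15,-4.87,0,0,0,0,0,0,0,0,0])

```text
time: 2.1
eef_pos: [0.4506, -0.0598, 0.2651]
tcp_rot: [-0.111, 0.96, 0.029, 0.257]
contact_force: [0.5, -0.1, -0.0]
opening: 0.001
finger_force: 0.0
```

Run:
```python
from plant import ctrl
from h import *
s=ctrl.get_state(); print(s["time"],s["qpos"].round(3),s["eef_pos"].round(4),s["contact_force"].round(2))
P=np.load("P.npy");a=P[2];d=s["eef_pos"][:2]-P[:2]
print("stand",d@[np.cos(a),np.sin(a)],d@[-np.sin(a),np.cos(a)]); print(R.from_quat(s["tcp_rot"]).as_matrix().round(3))
```

```text
2.1 [-0.588 -0.596  2.316  0.424  1.084 -2.525] [ 0.4506 -0.0598  0.2651] [ 0.53 -0.15 -0.02]
stand -0.10703570960805653 0.0038622010098069907
[[-0.843 -0.227  0.487]
 [-0.197  0.974  0.113]
 [-0.5   -0.001 -0.866]]
```

move_arm(plan=[0,-1,-15,0,0,0,0,0,0,-15,0,0,0,0,0,-1,-15,0,0,0,0,0,0,-15,0,0,0,0,0,-1,-15,0,0,0,0,0,0,-15,0,0,0,0,0,-1,-15,0,0,0,0,0,0,-15,0,0,0,0,0,0,-15,0,0,0,0,0,0,-15,0,0,0,0,0,0,-10,0,0,0,0,0,0,0,0,0,0,0])

```text
time: 3.3
eef_pos: [0.4528, -0.0609, 0.1053]
tcp_rot: [-0.114, 0.96, 0.031, 0.256]
contact_force: [-0.4, 0.2, -0.4]
opening: -0.002
finger_force: 0.0
```

```bash
cat > s.py <<'E'
from plant import ctrl,cams
from h import *
import cv2,sys
s=ctrl.get_state(); print(s["time"],s["qpos"].round(3),s["eef_pos"].round(4),s["contact_force"].round(2))
P=np.load("P.npy");a=P[2];d=s["eef_pos"][:2]-P[:2]
print("stand",d@[np.cos(a),np.sin(a)],d@[-np.sin(a),np.cos(a)]); print("tool z",R.from_quat(s["tcp_rot"]).as_matrix()[:,2].round(3))
if len(sys.argv)>1:
    A=[]
    for n in("scene","top"):
        c=cams.read_camera(n); u=proj(c,st(P,0,.04,.05)); x,y=int(u[0])-100,max(int(u[1])-130,0)
        A.append(cv2.resize(c["color"][y:y+220,x:x+200,::-1],(400,440),interpolation=cv2.INTER_CUBIC))
    cv2.imwrite("pics/"+sys.argv[1],np.hstack(A))
E
python3 s.py a2.png
```

```text
3.3 [-0.589 -0.378  2.484  0.568  0.749 -2.762] [ 0.4528 -0.0609  0.1053] [-0.44  0.22 -0.37]
stand -0.10517685775104799 0.002280942840890874
tool z [ 0.484  0.117 -0.867]
```

View pics/a2.png

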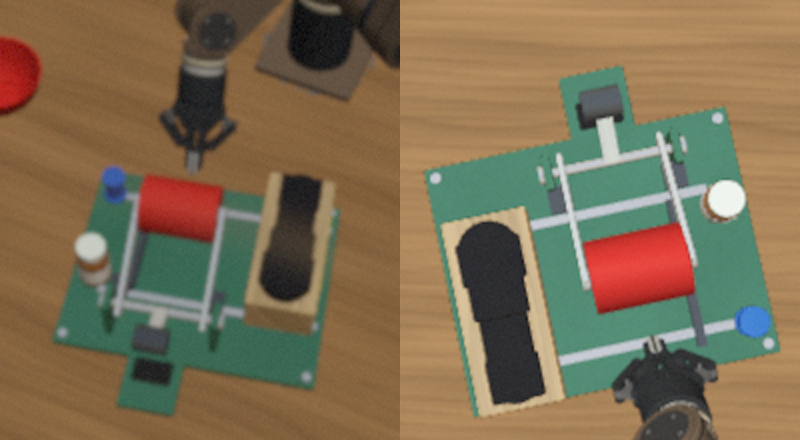

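The tip (scene (193,165), top (655,345)) is centred in front of the roller. Next I push under and up.

move_arm(plan=[8.5,2,0.5,0,0,0,0,8.5,2,0.5,0,0,0,0,8.5,2,0.5,0,0,0,0,8.5,2,0.5,0,0,0,0,5.4,1.3,8.5,0,0,0,0,5.4,1.3,8.5,0,0,0,0,5.4,1.3,8.5,0,0,0,0,5.4,1.3,8.5,0,0,0,0,5.1,1.2,5.8,0,0,0,0,5.1,1.2,5.8,0,0,0,0,5.1,1.2,5.8,0,0,0,0,5.1,1.2,5.8,0,0,0,0])

```text
time: 4.6
eef_pos: [0.5298, -0.044, 0.1669]
tcp_rot: [-0.113, 0.959, 0.029, 0.257]
contact_force: [-0.7, 1.4, 0.8]
opening: 0.002
finger_force: 0.2
```

```bash
python3 s.py a3.png
```

```text
4.6 [-0.44  -0.267  2.282  0.469  0.759 -2.53 ] [ 0.5298 -0.044   0.1669] [-0.69  1.41  0.78]
stand -0.02631280824200513 0.0010726265560095406
tool z [ 0.487  0.115 -0.866]
```

View pics/a3.png

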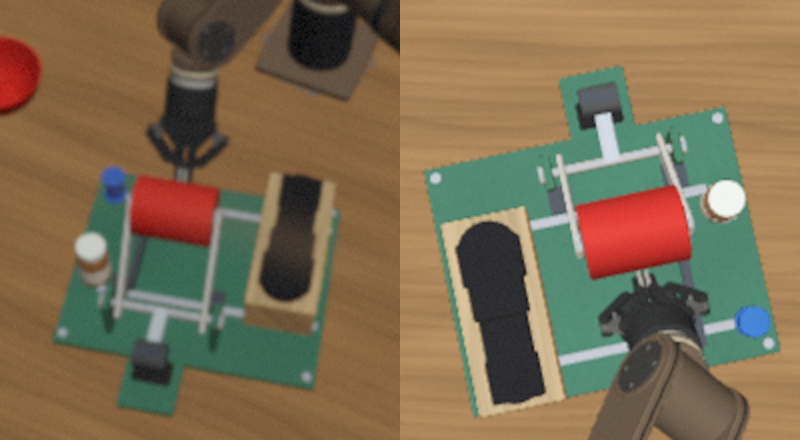

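The roller has risen and swung back about as planned (top view, (640,230)), with light contact. I'll continue past balance.

move_arm(plan=[6.3,1.5,4.3,0,0,0,0,6.3,1.5,4.3,0,0,0,0,6.3,1.5,4.3,0,0,0,0,6.3,1.5,4.3,0,0,0,0,7,1.7,3.3,0,0,0,0,7,1.7,3.3,0,0,0,0,7,1.7,3.3,0,0,0,0,7,1.7,3.3,0,0,0,0,0,0,0,0,0,0,0,0,0,0,0,0,0,0,0,0,0,0,0,0,0,0,0,0,0,0,0,0])

```text
time: 5.9
eef_pos: [0.5821, -0.0311, 0.1963]
tcp_rot: [-0.113, 0.959, 0.03, 0.257]
contact_force: [-0.3, -0.2, -0.1]
opening: 0.0
finger_force: 0.0
```

```bash
python3 s.py a4.png
```

```text
5.9 [-0.363 -0.172  2.147  0.416  0.766 -2.412] [ 0.5821 -0.0311  0.1963] [-0.32 -0.23 -0.1 ]
stand 0.027469888180140112 0.0015944673243789187
tool z [ 0.486  0.115 -0.866]
```

View pics/a4.png

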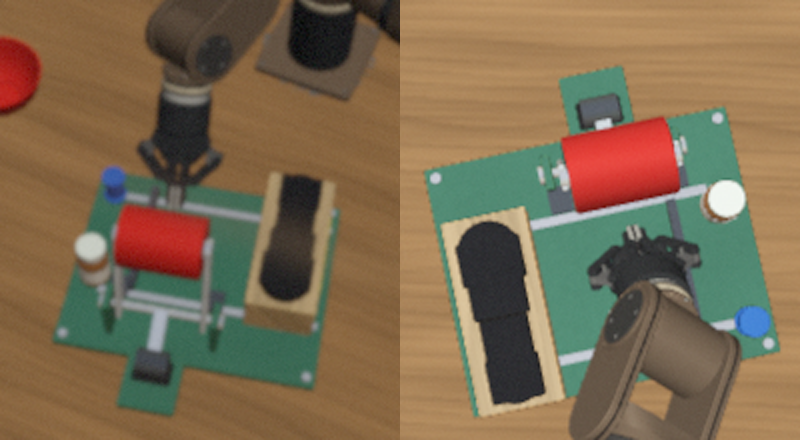

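The arm rests raised against its stop (roller in top view at (620,165)) and the fingers are clear of it. Now I back off, swing over the cradle to its left, straighten the tool and turn it.

move_arm(plan=[-39,-9,20,0,0,0,0,-39,-9,20,0,0,0,0,-9.4,39.9,0,-1.72,7.3,0,0,-9.4,39.9,0,-1.72,7.3,0,0,-9.4,39.9,0,-1.72,7.3,0,0,-9.4,39.9,0,-1.72,7.3,0,0,-9.4,39.9,0,0,0,-8.2,0,-9.4,39.9,0,0,0,-8.2,0,-9.4,39.9,0,0,0,-8.2,0,0,0,0,0,0,-8.2,0,0,0,0,0,0,-8.2,0,0,0,0,0,0,-8.2,0])

```text
time: 7.2
eef_pos: [0.44, 0.2245, 0.2364]
tcp_rot: [0.3, 0.954, 0.0, 0.002]
contact_force: [0.2, -0.3, -0.3]
opening: -0.0
finger_force: 0.0
```

move_arm(plan=[0,0,-5,0,0,-8.2,0,0,0,-5,0,0,-8.2,0,0,0,-5,0,0,-8.2,0,0,0,-5,0,0,-8.2,0,0,0,-5,0,0,-8.2,0,0,0,0,0,0,0,0])

```text
time: 7.8
eef_pos: [0.4398, 0.2238, 0.2106]
tcp_rot: [0.613, 0.79, -0.001, 0.001]
contact_force: [0.0, -0.3, -0.3]
opening: 0.001
finger_force: 0.0
```

```bash
python3 s.py
```

```text
7.8 [ 0.267 -0.124  2.009 -0.004  1.257  0.017] [0.4398 0.2238 0.2106] [ 0.04 -0.28 -0.33]
stand -0.0525857997639562 0.2823565562694823
tool z [ 0.001 -0.003 -1.   ]
```

move_arm(plan=[0,0,-20,0,0,0,0,0,0,-20,0,0,0,0,0,0,-20,0,0,0,0,0,0,-20,0,0,0,0,0,0,-20,0,0,0,0,0,0,-20,0,0,0,0,0,0,-20,0,0,0,0,0,0,0,0,0,0,0])

```text
time: 8.6
eef_pos: [0.4381, 0.2233, 0.0689]
tcp_rot: [0.612, 0.791, -0.003, -0.0]
contact_force: [-1.2, -0.4, 0.1]
opening: -0.004
finger_force: 0.0
```

move_arm(plan=[2.75,-11.7,0,0,0,0,0,2.75,-11.7,0,0,0,0,0,2.75,-11.7,0,0,0,0,0,2.75,-11.7,0,0,0,0,0,2.75,-11.7,0,0,0,0,0,2.75,-11.7,0,0,0,0,0,2.75,-11.7,0,0,0,0,0,2.75,-11.7,0,0,0,0,0,2.75,-11.7,0,0,0,0,0])

```text
time: 9.5
eef_pos: [0.4655, 0.1179, 0.0717]
tcp_rot: [0.613, 0.79, -0.0, 0.002]
contact_force: [0.4, 2.7, 1.2]
opening: -0.004
finger_force: 1.2
```

```bash
python3 s.py a5.png
```

```text
9.5 [ 0.038  0.015  2.152 -0.003  0.972 -0.211] [0.4655 0.1179 0.0717] [0.41 2.74 1.19]
stand -0.05179415450861743 0.17334347383114626
tool z [ 0.003 -0.003 -1.   ]
```

View pics/a5.png

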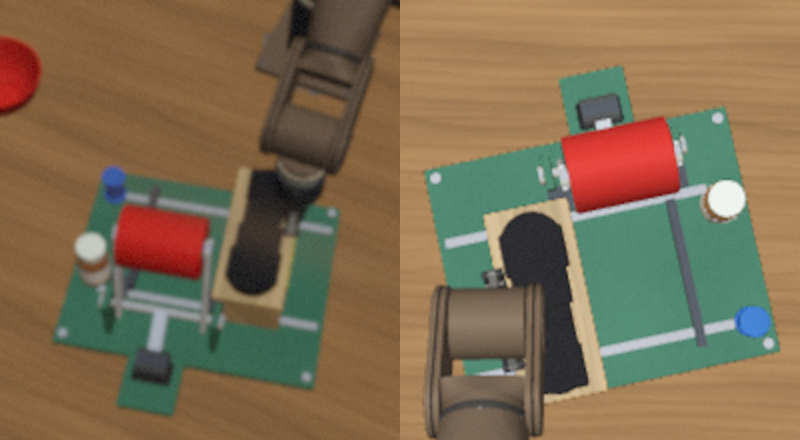

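The cradle is sliding (right edge now at (605,390) in the top view) with the arm still up. Force is about 3 N. I'll keep pushing.

move_arm(plan=[2.75,-11.7,0,0,0,0,0,2.75,-11.7,0,0,0,0,0,2.75,-11.7,0,0,0,0,0,2.75,-11.7,0,0,0,0,0,2.75,-11.7,0,0,0,0,0,2.75,-11.7,0,0,0,0,0,2.75,-11.7,0,0,0,0,0,2.75,-11.7,0,0,0,0,0,1,-4,0,0,0,0,0,1,-4,0,0,0,0,0])

```text
time: 10.6
eef_pos: [0.4892, 0.0166, 0.0715]
tcp_rot: [0.613, 0.79, -0.0, 0.002]
contact_force: [-0.8, 2.2, 1.8]
opening: -0.003
finger_force: 1.1
```

move_arm(plan=[1,-4,0,0,0,0,0])

```text
time: 10.7
eef_pos: [0.4901, 0.0129, 0.0715]
tcp_rot: [0.613, 0.79, -0.001, 0.002]
contact_force: [-2.2, 1.3, 2.0]
opening: -0.001
finger_force: 1.1
```

```bash
python3 s.py
```

```text
10.7 [-0.18   0.038  2.129 -0.003  0.972 -0.428] [0.4901 0.0129 0.0715] [-2.17  1.34  2.04]
stand -0.051972879712105 0.06555428089689665
tool z [ 0.002 -0.003 -1.   ]
```

Still sliding, so I go on in small steps until it meets the stop.

move_arm(plan=[0.8,-3,0,0,0,0,0])

```text
time: 10.8
eef_pos: [0.4908, 0.01, 0.0715]
tcp_rot: [0.613, 0.79, -0.001, 0.002]
contact_force: [-2.6, 2.2, 1.3]
opening: -0.002
finger_force: 1.1
```

move_arm(plan=[0.8,-3,0,0,0,0,0])

```text
time: 10.9
eef_pos: [0.4915, 0.0071, 0.0714]
tcp_rot: [0.613, 0.79, -0.001, 0.002]
contact_force: [-1.3, 1.9, 0.7]
opening: -0.002
finger_force: 1.1
```

move_arm(plan=[0.4,-2,0,0,0,0,0])

```text
time: 11.0
eef_pos: [0.492, 0.0051, 0.0714]
tcp_rot: [0.613, 0.79, -0.001, 0.002]
contact_force: [-1.4, 1.1, 0.3]
opening: 0.0
finger_force: 1.1
```

move_arm(plan=[0.7,-3,0,0,0,0,0])

```text
time: 11.1
eef_pos: [0.4927, 0.0022, 0.0714]
tcp_rot: [0.613, 0.79, -0.001, 0.002]
contact_force: [-0.9, 1.5, 1.2]
opening: -0.002
finger_force: 1.1
```

move_arm(plan=[0.5,-2,0,0,0,0,0])

```text
time: 11.2
eef_pos: [0.4932, -0.0, 0.0714]
tcp_rot: [0.613, 0.79, -0.001, 0.002]
contact_force: [-1.1, 2.4, 0.6]
opening: -0.001
finger_force: 1.1
```

move_arm(plan=[0.5,-2,0,0,0,0,0])

```text
time: 11.3
eef_pos: [0.4936, -0.002, 0.0714]
tcp_rot: [0.613, 0.79, -0.001, 0.002]
contact_force: [-1.1, 1.5, 0.7]
opening: 0.001
finger_force: 1.1
```

```bash
python3 s.py a6.png
```

```text
11.3 [-0.208  0.046  2.121 -0.003  0.972 -0.457] [ 0.4936 -0.002   0.0714] [-1.09  1.5   0.72]
stand -0.05192690499028005 0.05024618122284863
tool z [ 0.002 -0.003 -1.   ]
```

View pics/a6.png

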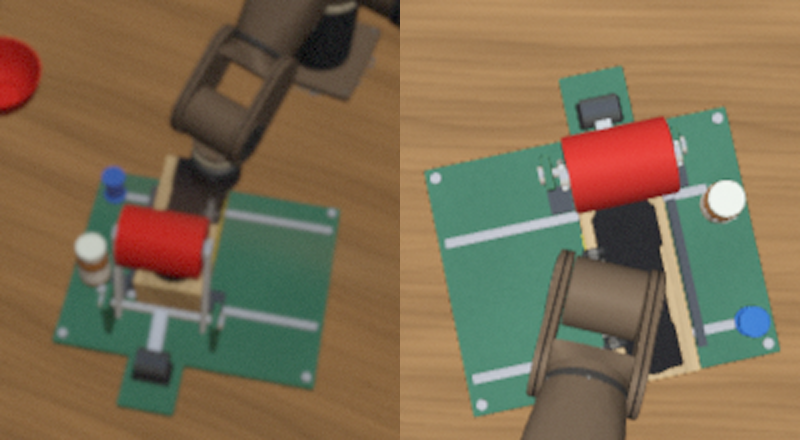

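The cradle's right edge (698,368) is close to the dark stop bar, but the force hasn't risen. I'll keep going in small steps.

move_arm(plan=[0.5,-2,0,0,0,0,0,0.5,-2,0,0,0,0,0])

```text
time: 11.6
eef_pos: [0.4942, -0.0042, 0.0714]
tcp_rot: [0.614, 0.789, 0.001, -0.0]
contact_force: [-2.2, 12.0, 3.0]
opening: -0.002
finger_force: 6.2
```

move_arm(plan=[0.5,-2,0,0,0,0,0])

```text
time: 11.7
eef_pos: [0.4942, -0.0041, 0.0714]
tcp_rot: [0.614, 0.789, 0.002, -0.002]
contact_force: [-4.3, 19.2, 5.4]
opening: 0.001
finger_force: 9.5
```

move_arm(plan=[0.5,-2,0,0,0,0,0])

```text
time: 11.8
eef_pos: [0.4942, -0.0041, 0.0715]
tcp_rot: [0.615, 0.789, 0.004, -0.004]
contact_force: [-5.4, 24.6, 7.2]
opening: 0.001
finger_force: 12.8
```

It is hard against the stop. I back off to the left, then lift.

move_arm(plan=[-1,5,0,0,0,0,0,-1,5,0,0,0,0,0,-4,18,0,0,0,0,0,-6,25,0,0,0,0,0,-6,25,0,0,0,0,0,-6,25,0,0,0,0,0,0,0,30,0,0,0,0,0,0,30,0,0,0,0,0,0,30,0,0,0,0,-4,30,30,0,0,0,0,-4,30,0,0,0,0,0,0,0,0,0,0,0,0])

```text
time: 13.0
eef_pos: [0.4647, 0.1549, 0.1934]
tcp_rot: [0.612, 0.791, 0.001, 0.004]
contact_force: [-0.5, -1.1, -0.8]
opening: -0.001
finger_force: 0.0
```

```bash
python3 s.py a7.png
```

```text
13.0 [ 0.116 -0.122  2.039 -0.004  1.218 -0.136] [0.4647 0.1549 0.1934] [-0.46 -1.07 -0.79]
stand -0.04409760815709414 0.2095707361027803
tool z [ 0.007 -0.003 -1.   ]
```

View pics/a7.png

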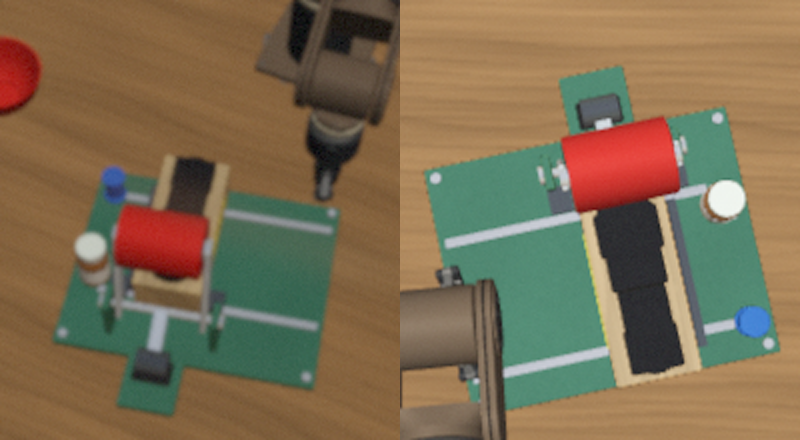

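The cradle is home against the stop bar (right edge (700,370)). The roller arm is still raised, the bystanders haven't moved and the robot is clear, so I'm handing in.

```bash
python3 -c "
from plant import order
print(order.sign_off())"
```

```text
the job is handed in; nothing more can be done
None
```

I handed the job in at about 13 s: the press arm is up on its rear stop by itself, the cradle is home against its stop, the other things look unmoved in the last pictures, and the robot is clear; no verdict came back.

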